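# Uncap the mist bottle and aim it at the carved stones

### The job

The carved amulets need a mist of scented water: lift the loose white cap off the tall amber mist bottle in the wooden rack and set it down, open end down, in the small empty clay saucer. Then draw the bottle out of the rack and hold it up in the air, leaned about 45 degrees towards its nozzle, so that the nozzle points down at the middle of the dish of little carved stone figures (not the dish of smooth pebbles) from 20 to 25 cm away. Finish there, still holding the bottle steady and touching nothing with it; leave everything else on the stall where it is.

Things in the scene. Friction and masses are not known exactly. Their poses are not given: they have to be found in the camera images.
- bottle: Mist bottle, tallest of three in the rack, in any well, upright, underside 12 mm above the table, 1 mm play around. Amber body 42 mm in diameter, straight from 3 to 120 mm up; white flange 35 mm wide, top at 129 mm; pump head 17 mm wide, top at 153 mm. Origin: centre of underside, z up. Nozzle and label face its +x, which starts pointing away from the robot within 41 degrees. 170 to 315 g.
- nozzle (a point): The nozzle opening, on the short beak of the bottle's rigid pump head, at (14, 0, 147) mm in the bottle's frame, hidden by the cap at first; axes as the bottle's: it sprays along +x, square to the bottle's axis.
- cap: White slip-on cap, a cup 33 mm in outer diameter, 32 mm tall, wall 2 mm, 14 g. Origin: centre of its open rim; z points to the closed top. At first it sits loosely over the pump head, open end down, its rim on the bottle's flange (rim 141 mm, top 173 mm above the table); it lifts straight off, nothing clips it.
- saucer: A small empty round clay saucer, fixed to the table, 100 mm across at the rim, rim 14 mm high, flat inner floor 80 mm in diameter, 5 mm above the table. Origin: centre of its underside.
- rack: A fixed wooden block 74 x 236 x 52 mm (x, y, z) with three round wells 44 mm in diameter and 40 mm deep in a row along its y, at y = -80, 0 and 80 mm. Origin: centre of its underside. Its long side lies across the robot's view (along world y) within 17 degrees.
- carved_dish: The round clay dish, fixed, 136 mm across and 24 mm high, with white paper and little carved grey stone figures (15 mm thick, 30 mm long) in it. Origin: centre of its underside; the tallest figure, in the middle, reaches 40 mm. It and the pebble dish may be exchanged.
- stones (a point): The middle of the carved stones: the centre of the carved dish, 25 mm above the table. This is what the nozzle is to be aimed at.
- pebble_dish: A round clay dish, fixed, of the same size as the carved dish, but full of smooth brown pebbles (top 28 mm); to be left alone. Origin: centre of its underside.
- jar_a: A squat amber balm jar with a black screw lid, 42 mm in diameter, 78 mm tall, standing in a well of the rack (top 90 mm above the table); to be left alone. Origin: centre of its underside.
- jar_b: The second balm jar, the same as the first; to be left alone.
- monolith: A loose standing stone figure 46 x 42 mm and 130 mm tall, near the far edge; to be left alone. Origin: centre of its underside.
- llama: A loose small llama figurine, 70 mm long and 94 mm tall, near the far edge; to be left alone. Origin: between its feet.
- owl: A loose small dark stone owl, 36 mm across and 44 mm tall, right of the dishes; to be left alone. Origin: centre of its underside.
- bell: A loose brass hand bell standing on its mouth, 48 mm across and 82 mm tall, left front; to be left alone. Origin: centre of its underside.
- incense_box: A loose cardboard box 36 x 56 x 16 mm, lying near the robot; to be left alone. Origin: centre of its underside.
Mind the look-alikes: they are no part of the job. Several things have the shape of the cap; the one meant has the colours described above.

How it is judged:
By the outcome, as a careful person would: the job done as asked, in the order asked, and still so for the second after the job is handed in, while the arm keeps its last pose, push and grip.
It also fails if it takes over 58 s, if anything falls off the work surface, if the arm or the gripper's body presses on something with over 40 N, if the wrist force passes 120 N, or if a joint passes its speed limit or range.

### The arm

A 6-joint arm with a two-finger parallel gripper is mounted at the origin on the work surface. World frame = base frame: x ahead of the robot, y to its left, z up, the work surface at z = 0. Lengths are in m, angles in rad, forces in N, time in s.
With the tool pointing down it reaches from about 0.25 to 0.85 m from the base axis. Payload 12.5 kg.
Tool frame: the origin (TCP) lies on the centre line of the jaws, within the pads' length; the fingertips stand 25 mm ahead of it and the grasp point (between the pads) lies 6 mm ahead of it; z points along the fingers, y is the line along which they close (so a half turn about z gives the same grasp; the last joint's range is limited). The gripper opens to 93 mm and grips with 3 to 60 N. Pads are 15 mm wide; open, the fingers measure 128 mm over their backs; the gripper's body (75 mm by 188 mm) begins 65 mm behind the grasp point.
Start: joints at [-1.225, 0.351, 1.652, -0, 1.139, -0.085], TCP at [0.23, -0.5, 0.244] pointing down, gripper open.
Joint ranges: [-2.75, 2.75], [-0.79, 2.1], [0.01, 2.65], [-1.57, 4.71], [0.07, 3.14], [-2.87, 2.87]. Speed limits (rad/s): [2.22, 2.22, 2.79, 3.14, 3.14, 3.14].

### API

Orientations are given as a unit quaternion [w, x, y, z].
In Python, from plant import manip gives the robot as it stands. Calls block until the motion is done:
- manip.move_ptp(position, orientation): joint-space move of the TCP to a pose.
- manip.line_to(position, orientation=None, feed=0.15): straight line of the TCP; orientation=None keeps the orientation; feed is the mean speed in m/s.
- manip.movej(angles): joint-space move.
- manip.set_gripper(opening, grip_force=None): finger opening in m; grip_force is the grip in N (None keeps the last); returns when the fingers have stopped.
- manip.wait(seconds).
- manip.solve_ik(position, orientation): joint angles nearest the present ones, or None.
- manip.sense(): the state.
- manip.get_image(name): name is "scene" or "top" or "wrist"; returns a dict with "image" (480x640x3 uint8, blue, green, red), "intrinsics" (3x3 intrinsics, pixels), "k1" (the pictures are not rectified: a ray, as slopes to the right and down, at radius r is drawn at 1 + k1 r^2 times it, then the intrinsics apply), "xyz" and "orientation" of the camera in the world. Camera axes: x right, y up, looking along -z (the intrinsics and any distortion apply to the point x, -y, -z); pixel columns grow to the right and rows downward; lengths in m; the calibration is good to about 2 mm. A picture is of the moment at which its call begins. There is no depth.
A pose or a line that the arm cannot do raises manip.Unreachable and nothing moves.
- manip.hand_in(): hands the job in; it is judged then, once.
The state is a dict: "time_s": time; "joint_pos": joint angles; "qvel": joint speeds; "tau": joint torques, N m; "tcp_pos": TCP position; "tool_rot": TCP orientation; "wrist_force": force on the tool from outside, world axes, zero at the start; "ft_torque": the same for the moment, N m; "gripper_width": finger opening in m; "grip_force": force on a finger pad.
Only numpy, scipy, OpenCV 4.12 (cv2) and the standard library are available. Lean on these libraries where they do the work, as an engineer would, in place of code of your own. Each camera call takes 0.05 s, during which the arm holds its last target. There are 200 camera calls.

## Working session

There is one attempt and no reset: what is moved stays moved. The work goes in short steps, each a Python script; the robot and the scene stay as the last script left them, time stands still between calls to the robot, and variables do not carry over. Pictures are saved under pics/ and viewed, at most 10 in all, crops included, and the job is handed in when it is done.

```bash
mkdir -p pics; ls; cat > h.py <<'E'
import numpy as np, cv2
from scipy.spatial.transform import Rotation as R
from plant import manip
def grab(n):
    d=manip.get_image(n); return d
def rot(d):
    q=np.array(d["orientation"],float); return R.from_quat(q[[1,2,3,0]])
def ray(d,u,v):
    K=np.array(d["intrinsics"]);a=np.array([(u-K[0,2])/K[0,0],(v-K[1,2])/K[1,1]]);s=a.copy()
    for _ in range(20): s=a/(1+d["k1"]*(s@s))
    return np.array(d["xyz"]),rot(d).apply([s[0],-s[1],-1])
def onz(d,u,v,z):
    o,r=ray(d,u,v); return o+r*(z-o[2])/r[2]
def proj(d,p):
    c=rot(d).inv().apply(np.array(p)-np.array(d["xyz"])); s=np.array([c[0],-c[1]])/-c[2]
    s=s*(1+d["k1"]*(s@s)); K=np.array(d["intrinsics"]); return s[0]*K[0,0]+K[0,2],s[1]*K[1,1]+K[1,2]
E
python3 - <<'E'
from h import *
import pickle
for n in("scene","top"):
    d=grab(n); cv2.imwrite(f"pics/{n}0.png",d["image"]); pickle.dump(d,open(n+".pkl","wb")); print(n,d["xyz"],d["orientation"],d["intrinsics"],d["k1"])
print(manip.sense())
E
```

```text
pics
scene [1.03952806 0.31007701 0.79203012] [0.44062158 0.16673793 0.30199208 0.82876527] [[464.99037386   0.         315.35634587]
 [  0.         464.99037386 240.53083169]
 [  0.           0.           1.        ]] -0.035685632847462755
top [ 0.47177209 -0.02567113  1.03800262] [-0.70499331 -0.03783763  0.04533798  0.70675117] [[433.72650574   0.         315.16921584]
 [  0.         433.72650574 236.12535858]
 [  0.           0.           1.        ]] 0.01966161749008651
{'time_s': 0.1, 'joint_pos': array([-1.22457957e+00,  3.51165379e-01,  1.65234005e+00,  3.83165505e-05,
        1.13909226e+00, -8.45907916e-02]), 'qvel': array([ 1.96337328e-03, -5.19983066e-04,  1.11088502e-03, -1.49534744e-05,
        3.27530906e-04,  1.14253902e-04]), 'tau': array([-8.80741136e-04, -4.98033822e+01, -2.85706133e+01,  6.99077197e-02,
        2.39173591e-02, -7.39580514e-05]), 'tcp_pos': array([ 0.22962549, -0.49947171,  0.24317217]), 'tool_rot': array([-5.00494015e-04,  9.76891762e-01,  2.13734024e-01, -4.83006730e-05]), 'wrist_force': array([0.68237505, 0.18313312, 0.37246807]), 'ft_torque': array([0.00283997, 0.00719662, 0.00204789]), 'grip_force': 0.0, 'gripper_width': 0.09274646082624755}
```

View pics/scene0.png

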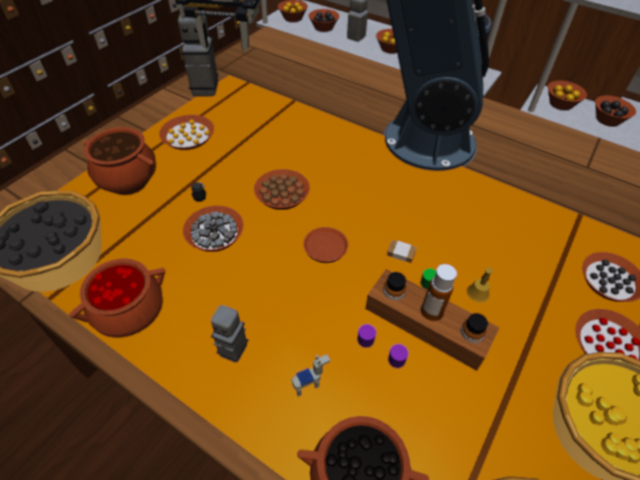

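View pics/top0.png

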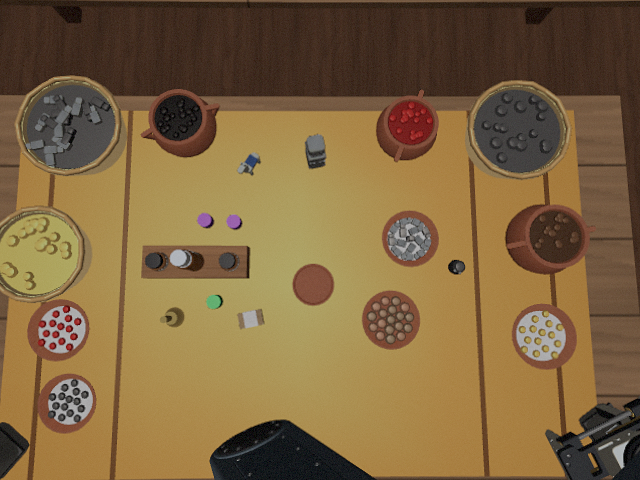

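The scene shows three candidate shapes for the cap:
- **White cap:** on the tall amber bottle in the middle well, scene (446,276), top (180,258).
- **Purple cups:** top (205,220) and (234,222).
- **Green cup:** top (214,302).

Only the white one on the amber bottle fits the description. The carved grey figures are at top (410,238), the brown pebbles at (391,320) and the saucer at (313,284). I'll measure these and confirm with a crop.

View pics/crop0.png

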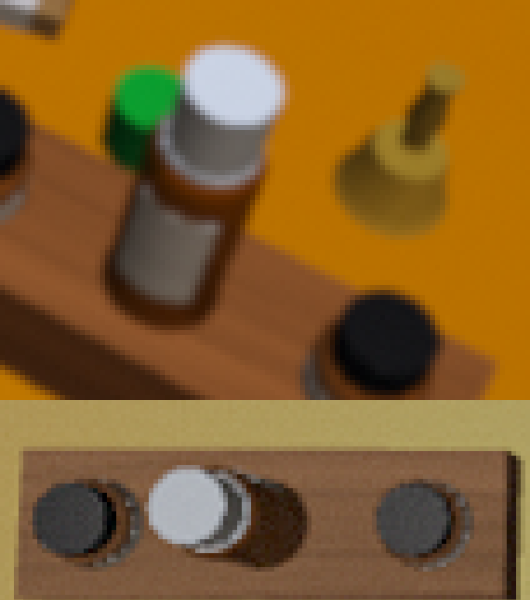

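The crop confirms the white cap on the tall amber bottle in the middle well, with its disc at about top (178.4,258.0). The jar lids are at (154.1,260.6) and (227.2,260.6), and the rack is almost square to the robot. Next I'll move above it and check with the wrist camera.

```bash
python3 - <<'E'
from h import *
import pickle
t=pickle.load(open("top.pkl","rb")); s=pickle.load(open("scene.pkl","rb"))
c1=onz(t,178.4,258,.173); c2=onz(s,446.6,272.2,.173); j1=onz(t,154.1,260.6,.09); j2=onz(t,227.2,260.6,.09)
print(c1,c2,j1,j2,(j1+j2)/2)
c=(c1+c2)/2
def q(yaw):  # tool down; tool y at angle yaw
    x=R.from_matrix(np.column_stack([[np.sin(yaw),-np.cos(yaw),0],[np.cos(yaw),np.sin(yaw),0],[0,0,-1]])).as_quat(); return x[[3,0,1,2]]
for yaw in np.deg2rad([0,90,-90,180]): 
    for p in ([c[0],c[1],.3],[.479,-.031,.1]): print(yaw,manip.solve_ik(p,q(yaw)))
m=R.from_quat(np.array(manip.sense()["tool_rot"])[[1,2,3,0]]).as_matrix(); print(m)
manip.move_ptp([c[0]-.03,c[1],.33],q(np.pi/2))
d=grab("wrist"); cv2.imwrite("pics/w1.png",d["image"]); pickle.dump(d,open("w1.pkl","wb")); print(d["xyz"],rot(d).as_matrix(),proj(d,[*c[:2],.173]),manip.sense()["time_s"])
E
```

```text
[0.53080838 0.23674675 0.173     ] [0.53331534 0.24147977 0.173     ] [0.53098141 0.31412364 0.09      ] [0.53049154 0.15602842 0.09      ] [0.53073647 0.23507603 0.09      ]Traceback (most recent call last):
  File "<stdin>", line 10, in <module>
  File "<stdin>", line 8, in q
  File "scipy/spatial/transform/_rotation.pyx", line 1143, in scipy.spatial.transform._rotation.Rotation.from_matrix
ValueError: Non-positive determinant (left-handed or null coordinate frame) in rotation matrix 0: [[ 0.  1.  0.]
 [-1.  0.  0.]
 [ 0.  0. -1.]].
```

```bash
cat >> h.py <<'E'
def qm(M): return R.from_matrix(M).as_quat()[[3,0,1,2]]
def qdown(yaw): # tool down, tool y at azimuth yaw
    s,c=np.sin(yaw),np.cos(yaw); return qm(np.column_stack([[-s,c,0],[c,s,0],[0,0,-1]]))
E
python3 - <<'E'
from h import *
import pickle
c=np.array([.5317,.2370,.173])
for yaw in np.deg2rad([0,90,-90,180]): 
    for p in ([c[0],c[1],.3],[.479,-.031,.1]): print(yaw,manip.solve_ik(p,qdown(yaw)))
manip.move_ptp([c[0]-.03,c[1],.33],qdown(-np.pi/2))
d=grab("wrist"); cv2.imwrite("pics/w1.png",d["image"]); pickle.dump(d,open("w1.pkl","wb")); print(d["xyz"],rot(d).as_matrix(),proj(d,[*c[:2],.173]),manip.sense()["time_s"])
E
```

```text
0.0 [ 3.39341303e-01  3.59868449e-01  1.49612152e+00 -4.44089210e-16
  1.28560268e+00  3.39341303e-01]
0.0 [-1.61654779e-01  4.40269210e-01  1.94722663e+00 -4.44089210e-16
  7.54096810e-01 -1.61654779e-01]
1.5707963267948966 [ 3.39341303e-01  3.59868449e-01  1.49612152e+00 -4.44089210e-16
  1.28560268e+00 -1.23145502e+00]
1.5707963267948966 [-1.61654779e-01  4.40269210e-01  1.94722663e+00 -4.44089210e-16
  7.54096810e-01 -1.73245111e+00]
-1.5707963267948966 [ 3.39341303e-01  3.59868449e-01  1.49612152e+00 -4.44089210e-16
  1.28560268e+00  1.91013763e+00]
-1.5707963267948966 [-1.61654779e-01  4.40269210e-01  1.94722663e+00 -4.44089210e-16
  7.54096810e-01  1.40914155e+00]
3.141592653589793 [ 3.39341303e-01  3.59868449e-01  1.49612152e+00 -4.44089210e-16
  1.28560268e+00 -2.80225135e+00]
3.141592653589793 None
[0.5711318  0.23608464 0.4709018 ] [[-1.80592964e-03  9.68209082e-01  2.50135786e-01]
 [-9.99997936e-01 -1.51555451e-03 -1.35347393e-03]
 [-9.31351331e-04 -2.50137714e-01  9.68209820e-01]] (np.float64(318.0430673477569), np.float64(201.37780015391291)) 2.9333
```

View pics/w1.png

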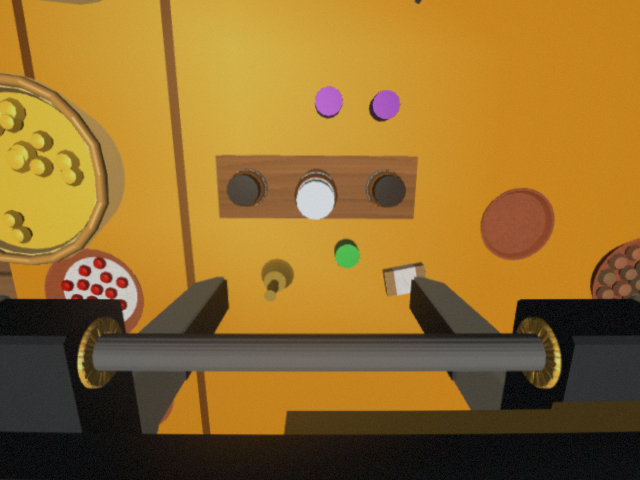

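The wrist view shows the white cap at (316,199), within about 2 px of the prediction. The saucer is at (517,223), and the purple and green cups are well apart. I'll refine the positions and take the cap.

```bash
python3 - <<'E'
from h import *
import pickle
d=pickle.load(open("w1.pkl","rb")); h=cv2.cvtColor(d["image"],cv2.COLOR_BGR2HSV)
m=np.zeros((480,640),np.uint8); m[175:222,293:340]=((h[...,1]<60)&(h[...,2]>150))[175:222,293:340]*255
c=max(cv2.findContours(m,0,1)[0],key=cv2.contourArea); e=cv2.minEnclosingCircle(c); fe=cv2.fitEllipse(c)
w=onz(d,*fe[0],.173); print(e,fe,w)
m=np.zeros((480,640),np.uint8); hh=((h[...,0]<9)|(h[...,0]>170)); m[180:268,470:565]=hh[180:268,470:565]*255
c=max(cv2.findContours(m,0,1)[0],key=cv2.contourArea); fe=cv2.fitEllipse(cv2.convexHull(c)); print("saucer",fe,onz(d,*fe[0],.014))
p=(w[:2]+np.array([.5317,.2370]))/2; sc=(onz(d,*fe[0],.014)[:2]+np.array([.4793,-.0308]))/2
print(p,sc); assert np.hypot(*(w[:2]-p))<.004 and np.hypot(*(sc-[.4793,-.0308]))<.005
Q=qdown(-np.pi/2)
manip.set_gripper(.06,12)
manip.move_ptp([*p,.24],Q)
manip.line_to([*p,.172],feed=.08)
manip.set_gripper(0.0,10); s=manip.sense(); print(s["gripper_width"],s["grip_force"],s["wrist_force"],s["tcp_pos"])
manip.line_to([*p,.26],feed=.15); s=manip.sense(); print(s["gripper_width"],s["grip_force"],s["time_s"])
np.save("p.npy",p);np.save("sc.npy",sc)
for n in("wrist","top"):
    d=grab(n);cv2.imwrite(f"pics/{n}2.png",d["image"]);pickle.dump(d,open(n+"2.pkl","wb"))
a=cv2.resize(pickle.load(open("wrist2.pkl","rb"))["image"],(520,390)); b=cv2.resize(pickle.load(open("top2.pkl","rb"))["image"][235:285,138:218],(280,175)); o=np.zeros((390,800,3),np.uint8);o[:,:520]=a;o[:175,520:]=b;cv2.imwrite("pics/v2.png",o)
E
```

```text
((315.4212341308594, 198.0256805419922), 21.03375244140625) ((315.0600891113281, 198.72837829589844), (37.66322708129883, 40.269508361816406), 5.022527694702148) [0.5339659 0.2395363 0.173    ]Traceback (most recent call last):
  File "<stdin>", line 8, in <module>
cv2.error: OpenCV(4.12.0) /io/opencv/modules/imgproc/src/shapedescr.cpp:361: error: (-201:Incorrect size of input array) There should be at least 5 points to fit the ellipse in function 'fitEllipseNoDirect'
```

```bash
python3 - <<'E'
from h import *
import pickle
d=pickle.load(open("w1.pkl","rb"))
w=np.array([.5340,.2395]); s2=onz(d,517,223.5,.014)[:2]
p=(w+np.array([.5317,.2370]))/2; sc=(s2+np.array([.4793,-.0308]))/2
print(p,s2,sc); assert np.hypot(*(sc-[.4793,-.0308]))<.005
Q=qdown(-np.pi/2)
manip.set_gripper(.06,12)
manip.move_ptp([*p,.24],Q)
manip.line_to([*p,.172],feed=.08)
manip.set_gripper(0.0,10); s=manip.sense(); print(s["gripper_width"],s["grip_force"],s["wrist_force"],s["tcp_pos"])
manip.line_to([*p,.26],feed=.15); s=manip.sense(); print(s["gripper_width"],s["grip_force"],s["time_s"])
np.save("p.npy",p);np.save("sc.npy",sc)
for n in("wrist","top"):
    d=grab(n);cv2.imwrite(f"pics/{n}2.png",d["image"]);pickle.dump(d,open(n+"2.pkl","wb"))
a=cv2.resize(pickle.load(open("wrist2.pkl","rb"))["image"],(520,390)); b=cv2.resize(pickle.load(open("top2.pkl","rb"))["image"][235:285,138:218],(280,175)); o=np.zeros((390,800,3),np.uint8);o[:,:520]=a;o[:175,520:]=b;cv2.imwrite("pics/v2.png",o)
E
```

```text
[0.53285 0.23825] [ 0.48092231 -0.02852073] [ 0.48011116 -0.02966037]
0.0322019559803338 9.999871077111493 [0.48834583 0.84018928 0.74327216] [0.53290474 0.23831842 0.17211359]
0.032205747169653215 9.999299158124018 6.4333
```

View pics/v2.png

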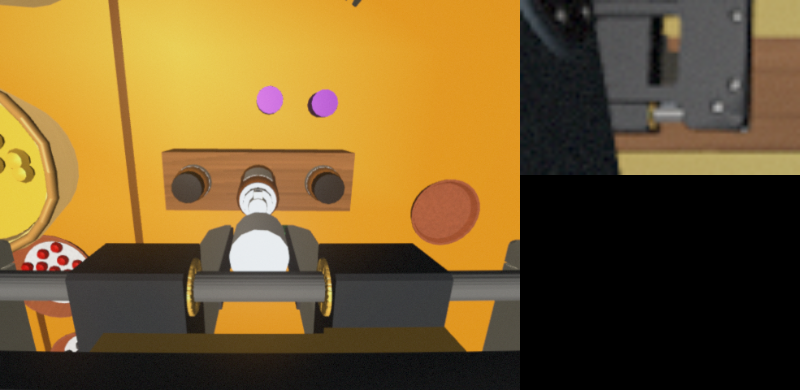

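The view shows the cap held between the fingers at (258,250) and the bottle's pump head exposed in the middle well at (258,200). The width is 32.2 mm. I'll place the cap next, then look at the beak.

```bash
python3 - <<'E'
from h import *
import pickle
p=np.load("p.npy");sc=np.load("sc.npy");Q=qdown(-np.pi/2)
manip.move_ptp([*sc,.14],Q)
manip.line_to([*sc,.06],feed=.15)
f0=manip.sense()["wrist_force"]
manip.line_to([*sc,.0365],feed=.03)
s=manip.sense(); print(s["wrist_force"]-f0,s["tcp_pos"],s["gripper_width"])
manip.set_gripper(.044); manip.line_to([*sc,.16],feed=.15)
manip.move_ptp([p[0]-.09,p[1],.27],Q)
manip.set_gripper(.075)
ims=[]
for n in("wrist","top","scene"):
    d=grab(n);pickle.dump(d,open(n+"3.pkl","wb"));ims.append(d)
print(manip.sense()["time_s"])
o=np.zeros((600,800,3),np.uint8)
u,v=map(int,proj(ims[0],[*p,.16]));print(u,v)
def crop(d,u,v,r,S): 
    u=min(max(u,r),640-r);v=min(max(v,r),480-r); return cv2.resize(d["image"][v-r:v+r,u-r:u+r],(S,S),interpolation=cv2.INTER_CUBIC)
o[:400,:400]=crop(ims[0],u,v,50,400)
u2,v2=map(int,proj(ims[2],[*p,.13])); o[:400,400:]=crop(ims[2],u2,v2,40,400)
u3,v3=map(int,proj(ims[1],[*sc,.02])); o[400:,:200]=crop(ims[1],u3,v3,30,200)
u4,v4=map(int,proj(ims[2],[*sc,.02])); o[400:,200:400]=crop(ims[2],u4,v4,35,200)
cv2.imwrite("pics/v3.png",o)
E
```

```text
[-0.49948453 -0.19580276  0.37499064] [ 0.48020363 -0.02967797  0.03657815] 0.032104618799876465
12.7083
318 122
```

View pics/v3.png

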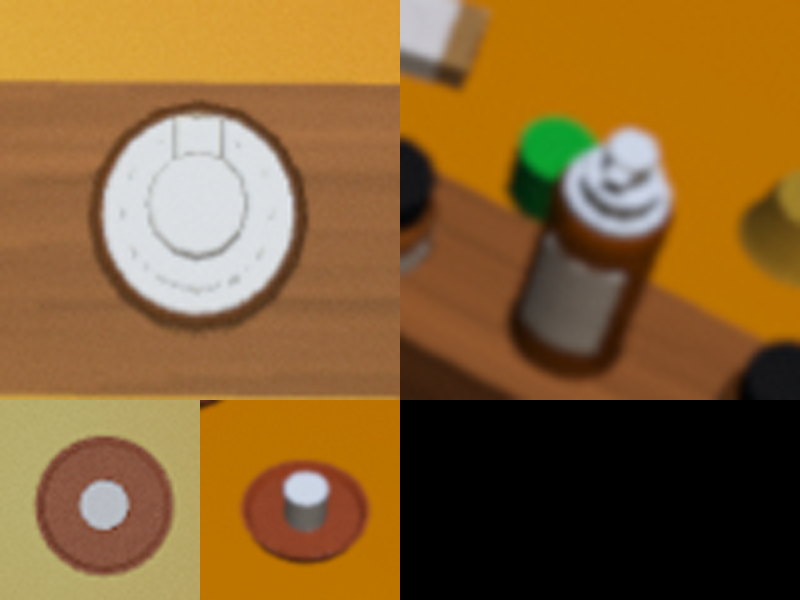

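The crops show the cap upright in the saucer, near its middle. The pump head's beak points straight up in the wrist picture, from (197,204) to (198,116), so the bottle's yaw is about 0. I'll grasp with the tool pitched 45°, so that in the final pose the tool points straight down.

```bash
cat >> h.py <<'E'
def Mt(psi): # tool tilted 45 deg, pointing azimuth psi & down, tool y = -(bottle y)
    h=np.array([np.cos(psi),np.sin(psi),0]);z=(h-[0,0,1])/2**.5;y=np.array([np.sin(psi),-np.cos(psi),0]);return np.column_stack([np.cross(y,z),y,z])
def Rb(psi,t=np.pi/4): return (R.from_euler("z",psi)*R.from_euler("y",t)).as_matrix()
stones=np.array([.5864,-.2597,.025]); NZ=np.array([.014,0,.147])
E
python3 - <<'E'
from h import *
import pickle
d=pickle.load(open("wrist3.pkl","rb")); px=lambda a,b:(268+a/4,72+b/4)
fl=onz(d,*px(198,211),.141);hd=onz(d,*px(197,204),.165);tip=onz(d,*px(198,116),.163);print(fl,hd,tip)
p=(fl+hd)[:2]/2; print(p)
M=Mt(0.); z=M[:,2]; g=np.array([*p,.105]); T=g-.006*z
def final(psi,dist=.225):
    B=Rb(psi); h=B[:,0]; O=stones-dist*h-B@NZ; G=O+B@[0,0,.093]; return G-.006*np.array([0,0,-1.]),qdown(psi-np.pi/2),O
for ps in(-.8,-.42,0,.3): f=final(ps); print(ps,f[0],f[2],manip.solve_ik(*f[:2]))
for P in(T-.11*z,T,T+[0,0,.13]): print(P,manip.solve_ik(P,qm(M)))
E
```

```text
[0.53275377 0.23906226 0.141     ] [0.53202718 0.23912454 0.165     ] [0.54612061 0.23893977 0.163     ]
[0.53239048 0.2390934 ]
-0.8 [ 0.44205471 -0.11107652  0.16181475] [ 0.39623863 -0.06390252  0.09005382] [-3.48373694e-01  2.95833621e-01  1.96622726e+00 -4.44089210e-16
  8.79531769e-01  2.02242263e+00]
-0.42 [ 0.39722415 -0.17521926  0.16181475] [ 0.33717857 -0.14840455  0.09005382] [-5.22746796e-01  2.59799065e-01  2.01785028e+00 -4.44089210e-16
  8.63943311e-01  1.46804953e+00]
0 [ 0.37921771 -0.2597      0.16181475] [ 0.31345678 -0.2597      0.09005382] [-7.01816645e-01  3.02150403e-01  1.95700257e+00 -4.44089210e-16
  8.82439677e-01  8.68979681e-01]
0.3 [ 0.3884712  -0.32092655  0.16181475] [ 0.32564738 -0.34036024  0.09005382] [-7.82884049e-01  3.74578195e-01  1.84772781e+00 -4.44089210e-16
  9.19286653e-01  4.87912278e-01]
[0.45036609 0.2390934  0.18702439] [ 0.59268555  0.24020018  2.22298457  4.6797685   0.40627839 -2.66165474]
[0.52814784 0.2390934  0.10924264] [ 0.48987298  0.50168155  2.1089078   4.21658055  0.38790598 -2.25224604]
[0.52814784 0.2390934  0.23924264] None
```

```bash
cat >> h.py <<'E'
def Mtool(psi,th,off): # bottle upright at yaw psi; tool tilted th outward, azimuth psi+off
    a=psi+off;h=np.array([np.cos(a),np.sin(a),0]);z=np.sin(th)*h-[0,0,np.cos(th)];y=np.array([np.sin(a),-np.cos(a),0]);return np.column_stack([np.cross(y,z),y,z])
GH=.100
def grasp(th,off,p):
    M=Mtool(0,th,off); return np.array([*p,.012+GH])-.006*M[:,2],M
def final(psi,th,off,dist=.225,lean=np.pi/4):
    B=Rb(psi,lean); O=stones-dist*B[:,0]-B@NZ; M=B@Mtool(0,th,off); return O+B@[0,0,GH]-.006*M[:,2],qm(M),O
E
python3 - <<'E'
from h import *
p=[.5324,.2391]
f=lambda q: "None" if q is None else np.round(q,2)
for th in(20,25,30,35):
  for off in(0,12,20):
    t,o=np.deg2rad([th,off]); T,M=grasp(t,o,p); z=M[:,2]
    print(th,off,*[f(manip.solve_ik(P,qm(M))) for P in(T-.1*z,T,T+[0,0,.12])])
    print("   ",*[f(manip.solve_ik(*final(ps,t,o)[:2])) for ps in(-.8,-.42,0)])
E
```

```text
20 0 [ 0.43  0.27  1.89 -0.23  0.67  2.16] [ 0.4   0.47  1.88 -0.29  0.48  2.21] [ 0.4   0.29  1.79 -0.2   0.74  2.1 ]
    [-0.44  0.49  1.73  0.15  1.34  1.87] [-0.5   0.47  1.75 -0.04  1.36  1.5 ] [-0.57  0.49  1.72 -0.24  1.31  1.11]
20 12 [ 0.38  0.26  1.91 -0.1   0.63  1.81] [ 0.37  0.46  1.9  -0.13  0.44  1.83] [ 0.37  0.28  1.81 -0.08  0.71  1.78]
    [-0.47  0.48  1.74  0.21  1.33  1.62] [-0.53  0.48  1.74  0.02  1.37  1.27] [-0.59  0.51  1.7  -0.19  1.36  0.87]
20 20 [0.34 0.25 1.92 0.01 0.62 1.56] [0.34 0.46 1.91 0.01 0.43 1.56] [0.34 0.28 1.81 0.   0.7  1.56]
    [-0.49  0.48  1.75  0.25  1.32  1.46] [-0.56  0.49  1.74  0.06  1.39  1.11] [-0.61  0.52  1.68 -0.16  1.39  0.72]
25 0 [ 0.46  0.25  1.96 -0.36  0.56  2.29] [ 0.42  0.46  1.94 -0.48  0.38  2.4 ] [ 0.42  0.27  1.84 -0.29  0.64  2.19]
    [-0.42  0.44  1.77  0.13  1.26  1.88] [-0.5   0.43  1.8  -0.03  1.27  1.5 ] [-0.59  0.45  1.76 -0.2   1.23  1.08]
25 12 [ 0.39  0.23  1.99 -0.16  0.5   1.87] [ 0.37  0.45  1.96 -0.23  0.31  1.93] [ 0.37  0.26  1.87 -0.12  0.59  1.82]
    [-0.47  0.43  1.79  0.21  1.23  1.63] [-0.55
[... 886 characters left out ...]
.85  0.28  1.14  1.45] [-0.59  0.4   1.83  0.13  1.22  1.05] [-0.67  0.46  1.74 -0.04  1.27  0.64]
35 0 [ 0.52  0.23  2.09 -0.83  0.4   2.79] None [ 0.45  0.24  1.95 -0.6   0.46  2.5 ]
    [-0.39  0.36  1.86  0.08  1.08  1.94] [-0.51  0.34  1.9  -0.02  1.08  1.49] [-0.64  0.37  1.85 -0.12  1.06  1.  ]
35 12 [ 0.41  0.19  2.14 -0.51  0.24  2.24] None [ 0.39  0.22  1.98 -0.3   0.35  2.  ]
    [-0.45  0.35  1.89  0.2   1.04  1.64] [-0.57  0.35  1.89  0.1   1.1   1.2 ] [-0.68  0.4   1.81 -0.02  1.15  0.74]
35 20 [0.34 0.18 2.15 0.03 0.2  1.53] None [0.34 0.21 1.99 0.02 0.33 1.55]
    [-0.49  0.35  1.91  0.29  1.04  1.44] [-0.61  0.36  1.88  0.17  1.14  1.02] [-0.71  0.43  1.77  0.02  1.22  0.58]
```

```bash
python3 - <<'E'
from h import *
import pickle
p=[.5324,.2391]; t=np.deg2rad(25); T,M=grasp(t,0,p); z=M[:,2];Q=qm(M)
manip.set_gripper(.062)
manip.move_ptp(T-.1*z,Q); manip.line_to(T,feed=.1); s=manip.sense(); print(s["wrist_force"],s["tcp_pos"]-T)
manip.set_gripper(0,45); s=manip.sense(); print(s["gripper_width"],s["grip_force"],s["wrist_force"])
manip.line_to(T+[0,0,.13],feed=.08); s=manip.sense(); print(s["gripper_width"],s["wrist_force"],s["ft_torque"],s["time_s"])
psi=-.42
F,QF,O=final(psi,t,0); U=F+[0,0,.1]
print(F,O,manip.solve_ik(U,QF))
manip.move_ptp(U,QF); manip.line_to(F,feed=.12); manip.wait(.3)
s=manip.sense(); print(s["tcp_pos"]-F,s["gripper_width"],s["time_s"])
B=Rb(psi); 
ims={}
for n in("scene","top","wrist"):
    d=grab(n);pickle.dump(d,open(n+"4.pkl","wb"));ims[n]=d
o=np.zeros((600,800,3),np.uint8)
for i,n in enumerate(("scene","top")):
    d=ims[n];im=d["image"].copy();
    u,v=map(int,proj(d,O+B@[0,0,.1])); r=75;u=min(max(u,r),640-r);v=min(max(v,r),480-r)
    k=400/(2*r); c=cv2.resize(im[v-r:v+r,u-r:u+r],(400,400),interpolation=2)
    for q in([0,0,0],[0,0,.153],NZ,[.02,0,.147]): 
        a,b=proj(d,O+B@np.array(q)); cv2.circle(c,(int((a-u+r)*k),int((b-v+r)*k)),3,(0,0,255),1)
    a,b=proj(d,stones); cv2.circle(c,(int((a-u+r)*k),int((b-v+r)*k)),4,(255,0,255),2)
    o[:400,400*i:400*i+400]=c
o[400:,:267]=cv2.resize(ims["wrist"]["image"],(267,200)); o[400:,267:534]=cv2.resize(ims["scene"]["image"],(267,200)); o[400:,533:800]=cv2.resize(ims["top"]["image"],(267,200))
cv2.imwrite("pics/v4.png",o)
E
```

```text
[-0.86191478 -0.51411687  0.40135608] [8.61355579e-05 1.15538132e-04 5.35141800e-04]
0.041410556345185284 44.99875986948609 [-0.76957965  0.10240792  2.71960093]
0.04134993560470447 [ 0.17763871 -0.5593701  -3.00606564] [ 0.02196085  0.40498702 -0.01552984] 17.2167
[ 0.40361747 -0.17807434  0.16640266] [ 0.33717857 -0.14840455  0.09005382] [-0.50450436  0.30195972  1.70073491 -0.02897387  1.48685163  1.49379614]
[ 1.12509359e-04 -7.11747518e-05  3.05296456e-04] 0.041712189610909806 20.1083
```

View pics/v4.png

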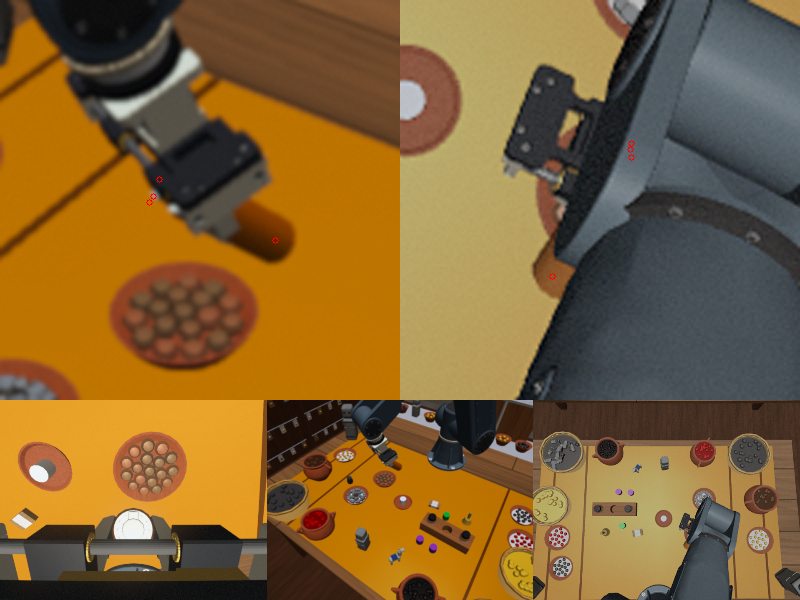

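The pictures show the bottle held and leaned, with its underside where predicted (scene crop (275,240)). I'll check the pump head against its predicted position in the wrist view.

```bash
python3 - <<'E'
from h import *
import pickle
t=np.deg2rad(25); F,QF,O=final(-.42,t,0);B=Rb(-.42)
o=np.zeros((400,800,3),np.uint8)
for i,(n,q,r) in enumerate((("wrist",[0,0,.14],60),("scene",[0,0,.02],25))):
    d=pickle.load(open(n+"4.pkl","rb"));u,v=map(int,proj(d,O+B@np.array(q)));u=min(max(u,r),640-r);v=min(max(v,r),480-r);k=200/r
    c=cv2.resize(d["image"][v-r:v+r,u-r:u+r],(400,400),interpolation=2)
    a=np.linspace(0,2*np.pi,40)
    for R_,z in((.0175,.129),(.0085,.153),(.021,.003)):
        if (z<.01)==(i==1):
            for th in a: x,y=proj(d,O+B@np.array([R_*np.cos(th),R_*np.sin(th),z])); cv2.circle(c,(int((x-u+r+.5)*k),int((y-v+r+.5)*k)),1,(0,0,255),-1)
    x,y=proj(d,O+B@NZ); cv2.circle(c,(int((x-u+r+.5)*k),int((y-v+r+.5)*k)),3,(255,0,255),-1)
    o[:,400*i:400*i+400]=c
cv2.imwrite("pics/v5.png",o)
E
```

```text
(no output)
```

View pics/v5.png

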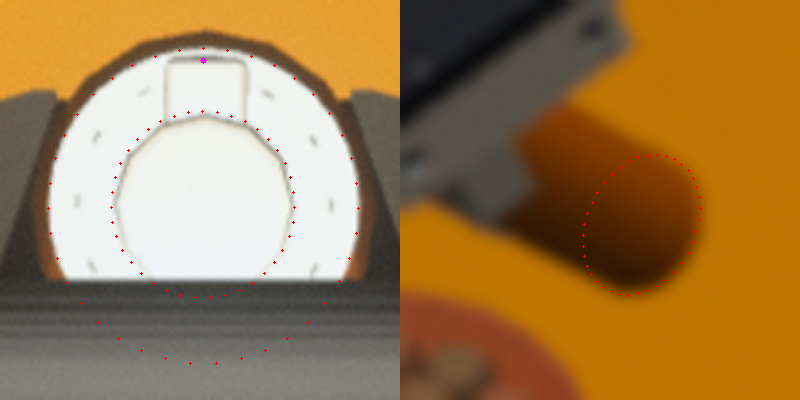

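The predicted circles and nozzle lie on the pictured flange, head and beak (203,60), and on the underside, so the bottle hasn't slipped. I'll cross-check the dish centre from the scene view before handing in.

```bash
python3 - <<'E'
from h import *
import pickle
s=pickle.load(open("scene.pkl","rb")); c=onz(s,213,228.5,.024); print(c,stones)
if np.hypot(*(c-stones)[:2])<.012:
    x=manip.sense(); print(x["time_s"],np.abs(x["qvel"]).max()); print(manip.hand_in())
E
```

```text
[ 0.59134011 -0.25300245  0.024     ] [ 0.5864 -0.2597  0.025 ]
20.2583 0.004021659871957994
the job is handed in; nothing more can be done
None
```

The job is handed in at about 20 s of the 58 s allowed: the cap stands open end down in the clay saucer, and the bottle is held clear of everything, leaned 45° with its nozzle aimed at the middle of the carved stones from about 22.5 cm.

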